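Feel along the mended crack of a terracotta disc

TASK

Check the black filled seam on the cushioned terracotta disc by touch: set the fingertips down on the seam at the white dot and run them along it, round every bend, to the blue dot without lifting off on the way, pressing lightly so that the disc sinks only a few millimetres into its cushion. Touch the disc nowhere but along the seam, then lift off clear; grasp nothing and leave the small lid and cup on the disc, and the things around it, where they are.

Things in the scene. Friction and masses are not known exactly. Their poses are not given: they have to be found in the camera images.
- disc (a joint): How far the pale clay-coloured (terracotta) disc has sunk into its cushion, in m: 0 = at rest (up), grows downward to the stop at 0.016. The disc only moves straight down and springs back; it takes 0.1 to 0.3 N to start it and then 0.45 N per mm (about 2 N at 4 mm). Disc: flat, round, 250 mm across, 15 mm thick, top face 70 mm above the table when at rest, on a grey foam cushion and a round wooden stand (190 mm across) fixed to the table
- disc_mid (a point): Centre of the disc's top face; z up, x and y turn with the disc
- seam: The black raised bead of filler along the mended crack, standing 4 mm proud of the disc's top face, 8 mm wide, with a round back: straight pieces joining mark0 to mark5 in order, bent at mark1, mark2 and mark4, about 220 mm in all. Its origin is the centre of the disc's underside
- mark0 (a point): Point on the crest of the seam (start, in the middle of the WHITE painted dot 28 mm across), at (-90, 30) mm from the disc's centre in the disc's x and y, 4 mm above its top face
- mark1 (a point): Point on the crest of the seam (first bend), at (-60, -5) mm from the disc's centre in the disc's x and y, 4 mm above its top face
- mark2 (a point): Point on the crest of the seam (second bend), at (-20, -20) mm from the disc's centre in the disc's x and y, 4 mm above its top face
- mark3 (a point): Point on the crest of the seam (midway along the straight run between the second and third bends), at (15, 5) mm from the disc's centre in the disc's x and y, 4 mm above its top face
- mark4 (a point): Point on the crest of the seam (third bend), at (50, 30) mm from the disc's centre in the disc's x and y, 4 mm above its top face
- mark5 (a point): Point on the crest of the seam (finish, in the middle of the BLUE painted dot 28 mm across), at (90, 15) mm from the disc's centre in the disc's x and y, 4 mm above its top face
- small_lid: Loose terracotta lid with a knob, 52 mm across, 31 mm high, standing on the disc beside the seam, 65 mm or more from it (centre); origin under its centre. Leave alone
- pinch_cup: Loose small white cup, 50 mm across, 35 mm high, standing on the disc on the other side of the seam, 65 mm or more from it (centre); origin under its centre. Leave alone
- bowl: Loose terracotta bowl, 110 mm across, 45 mm high, on the table at one side; origin under its centre. Leave alone
- round_pot: Loose round terracotta pot, 116 mm across, about 100 mm high, on the table at one side; origin under its centre. Leave alone
- jar: Loose amber glass jar with steel cap, 60 mm across, 85 mm high, on the table; origin under its centre. Leave alone
- brush: Loose brush, 160 mm long, lying on the table along its own x. Leave alone
- spatula: Loose spatula, 170 mm long, lying on the table along its own x. Leave alone

How it is judged (in metres and radians):
On the way, in this order (a step that is already met when the one before it is completed fails the run):
1. the fingertips touch the seam at mark0 (white dot) (horizontal distance between the grasp point and mark0 below 0.014 m and contact force between the fingers and seam above 0.15 N), for 0.04 s.
2. the fingertips touch the seam at mark1 (horizontal distance between the grasp point and mark1 below 0.014 m and contact force between the fingers and seam above 0.15 N), for 0.04 s.
3. the fingertips touch the seam at mark2 (horizontal distance between the grasp point and mark2 below 0.014 m and contact force between the fingers and seam above 0.15 N), for 0.04 s.
4. the fingertips touch the seam at mark3 (horizontal distance between the grasp point and mark3 below 0.014 m and contact force between the fingers and seam above 0.15 N), for 0.04 s.
5. the fingertips touch the seam at mark4 (horizontal distance between the grasp point and mark4 below 0.014 m and contact force between the fingers and seam above 0.15 N), for 0.04 s.
6. the fingertips touch the seam at mark5 (blue dot) (horizontal distance between the grasp point and mark5 below 0.014 m and contact force between the fingers and seam above 0.15 N), for 0.04 s.
At the end, for the whole second after the job is handed in: The seam has been touched at all six marks in order (within 14 mm); the disc is back up (within 1.5 mm of rest), and the lid, cup, bowl, pot, jar, brush and spatula are at rest within 15 mm of where they started (value of joint disc below 0.0015 m and distance of each of small_lid, pinch_cup, bowl, round_pot, jar, brush, spatula from where it was at the start of the episode below 0.015 m and linear speed of each of small_lid, pinch_cup, bowl, round_pot, jar, brush, spatula below 0.03 m/s).
It fails at once if the disc is pressed deep into its cushion (more than 13 mm) (value of joint disc above 0.013 m).
It fails at once if the fingers rub the disc away from the seam (more than 28 mm from every mark) (contact force between the fingers and disc above 0.3 N and horizontal distance between the grasp point and mark0 above 0.028 m and horizontal distance between the grasp point and mark1 above 0.028 m and horizontal distance between the grasp point and mark2 above 0.028 m and horizontal distance between the grasp point and mark3 above 0.028 m and horizontal distance between the grasp point and mark4 above 0.028 m and horizontal distance between the grasp point and mark5 above 0.028 m).
It fails at once if the fingertips come off the disc over the middle of the seam (low over it without pressing it) (value of joint disc below 0.0003 m and z of the grasp point in the frame of disc_mid below 0.04 m and horizontal distance between the grasp point and mark0 above 0.02 m and horizontal distance between the grasp point and mark5 above 0.02 m and (horizontal distance between the grasp point and mark1 below 0.015 m or horizontal distance between the grasp point and mark2 below 0.015 m or horizontal distance between the grasp point and mark3 below 0.015 m or horizontal distance between the grasp point and mark4 below 0.015 m)).
It fails at once if the lid or the cup on the disc is shifted (by more than 30 mm), lifted or tipped (distance of any of small_lid, pinch_cup from where it was at the start of the episode above 0.03 m or angle between any of small_lid, pinch_cup's own z axis and vertical above 0.4 rad).
It fails at once if the bowl, round pot, jar, brush or spatula is shifted (by more than 20 mm), lifted or tipped (distance of any of bowl, round_pot, jar, brush, spatula from where it was at the start of the episode above 0.02 m or angle between any of bowl, round_pot, jar's own z axis and vertical above 0.4 rad).
It also fails if it takes over 45 s, if anything falls off the work surface, if the arm or the gripper's body presses on something with over 40 N, if the wrist force passes 120 N, or if a joint passes its speed limit or range.

ROBOT

A 6-joint arm with a two-finger parallel gripper is mounted at the origin on the work surface. World frame = base frame: x ahead of the robot, y to its left, z up, the work surface at z = 0. Lengths are in mm, angles in rad, forces in N, time in s.
With the tool pointing down it reaches from about 350 to 975 mm from the base axis. Payload 7.1 kg.
Tool frame: the origin (TCP) lies at the very end of the fingers, on their centre line; the grasp point (between the pads) lies 19 mm behind it; x points along the fingers, z is the direction in which the jaws open and shut, and the axes are right-handed (so a half turn about x gives the same grasp; the last joint's range is limited). The gripper opens to 88 mm and grips with 3 to 60 N. Pads are 20 mm wide; open, the fingers measure 115 mm over their backs; the gripper's body (75 mm by 178 mm) begins 61 mm behind the grasp point.
Start: joints at [1.322, 0.423, 1.63, -0, 1.089, -0.019], TCP at [142.333, 608.561, 222.675] pointing down, gripper open.
Joint ranges: [-3, 3], [-0.9, 2.11], [0.09, 2.58], [-1.31, 4.45], [0.11, 2.69], [-2.54, 2.54]. Speed limits (rad/s): [2.39, 2.39, 3.01, 3.14, 3.14, 3.14].

INTERFACE

Orientations are given as a rotation vector (axis times angle).
In Python, from workcell import * gives the robot as it stands.
- The arm moves only by the shell command python3 -m crank 'ROWS'. ROWS is JSON, a list of rows, each a list of 3 entries, a list of its own where there are three numbers: the shift along the tool's x, y, z in cm, then the turn, a rotation vector about the tool's x, y, z in degrees, then the finger opening in cm, from 0 to 8.78. In form: [[[dx, dy, dz], [rx, ry, rz], claw], ...]. A call has 1 to 5 rows; each row shifts and turns the commanded pose from where the row before left it, along the tool's axes as they then stand; what a row does not reach is not made up. A row lasts 1/8 s, in which the tool goes at most 62.5 mm and 10.7 degrees, less where a joint would pass 70% of its speed; a pose out of reach is approached as far as the arm can. A call with a gripper value outside its range is refused whole. The fingers move at their own pace and stop on an object; the grip force is fixed at half the most. Time passes only in rows, so rows that do not move let the fingers close. It gives the time, the measured TCP pose, the force and the opening at its end, in the units of the state.
- get_obs(): the state, without advancing time (a new reading comes with each control period).
- get_image(name): name is "scene" or "top" or "wrist"; returns a dict with "pixels" (384x512x3 uint8, red, green, blue), "mtx" (3x3 intrinsics, pixels), "D" ([k1, k2, p1, p2, k3] as OpenCV has them; the pictures are not rectified), "view" (4x4, takes a point from world to camera coordinates). Camera axes: x right, y down, z forward; pixel columns grow to the right and rows downward; lengths in mm; the calibration is good to about 2 mm. A picture is of the moment at which its call begins. There is no depth.
- close_job(): hands the job in, once; it reports no verdict.
The state is a dict: "t": time; "qpos": joint angles; "qvel": joint speeds; "joint_torque": joint torques, N m; "ee_pos": TCP position; "orientation": TCP orientation; "ft_force": force on the tool from outside, world axes, zero at the start; "moment": the same for the moment, N m; "width": finger opening in mm.
Only numpy, scipy, OpenCV 4.12 (cv2) and the standard library are available. Lean on these libraries where they do the work, as an engineer would, in place of code of your own. Each camera call takes 0.05 s, during which the arm holds its last target.

## Working session

There is one attempt and no reset: what is moved stays moved. The work goes in short steps, Python scripts to look and compute and a shell command to move; the robot and the scene stay as the last step left them, time stands still between calls to the robot, and variables do not carry over. Pictures are saved under pics/ and viewed, and the job is handed in when it is done.

```bash
ls; mkdir -p pics; python3 - <<'E'
from workcell import *
import cv2,numpy as np
o=get_obs();print(o)
for n in("scene","top","wrist"):
    d=get_image(n);cv2.imwrite(f"pics/{n}0.png",cv2.cvtColor(d["pixels"],cv2.COLOR_RGB2BGR))
    np.savez(f"pics/{n}0.npz",**d)
    print(n,d["mtx"],d["D"],d["view"])
E
```

```text
pics
{'t': 0.0, 'qpos': array([ 1.32198464e+00,  4.23839417e-01,  1.63068679e+00, -2.28641336e-05,
        1.08861682e+00, -1.89650871e-02]), 'qvel': array([-2.13231545e-05,  8.11446944e-04,  1.40635070e-03,  7.19613450e-04,
       -1.14345171e-03,  7.54021704e-04]), 'joint_torque': array([-1.53462039e-03, -5.44621825e+01, -2.73671132e+01,  6.44052937e-02,
        2.28779681e-02, -9.56968529e-05]), 'ee_pos': array([142.21378458, 608.02711783, 221.90385679]), 'orientation': array([-1.03922021,  1.31044484,  1.03762216]), 'ft_force': array([ 0.58939087, -0.16910989, -0.69907885]), 'moment': array([ 0.00931138,  0.00394268, -0.01325792]), 'width': 87.6407275033781}
scene [[410.05786851   0.         255.3090465 ]
 [  0.         410.05786851 187.01970396]
 [  0.           0.           1.        ]] [-0.03871204  0.          0.          0.          0.        ] [[ 8.70378286e-01  4.92380701e-01  1.69813119e-03 -4.12435441e+02]
 [ 4.12039976e-01 -7.26463721e-01 -5.49975927e-01 -1.79125143e+02]
 [-2.69563902e-01  4.79386803e-01 -8.35178781e-01  1.34915110e+03]
 [ 0.00000000e+00  0.00000000e+00
[... 255 characters left out ...]
1  1.30214128e-02 -1.70127406e+01]
 [-9.92870959e-01 -7.42377032e-03 -1.18962796e-01  4.92667594e+02]
 [ 1.19047296e-01 -1.22247840e-02 -9.92813324e-01  9.18324758e+02]
 [ 0.00000000e+00  0.00000000e+00  0.00000000e+00  1.00000000e+00]]
wrist [[295.66528761   0.         249.64096621]
 [  0.         295.66528761 189.72093651]
 [  0.           0.           1.        ]] [-0.04283065  0.          0.          0.          0.        ] [[ 2.27169493e-01  9.73852455e-01 -2.32749469e-03 -6.24437768e+02]
 [ 9.45011758e-01 -2.19863237e-01  2.42101082e-01 -2.91514740e+01]
 [ 2.35259003e-01 -5.71974898e-02 -9.70248241e-01  3.90806043e+02]
 [ 0.00000000e+00  0.00000000e+00  0.00000000e+00  1.00000000e+00]]
```

View pics/top0.png

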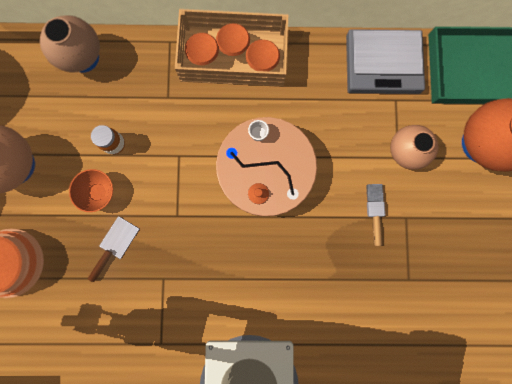

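View pics/scene0.png

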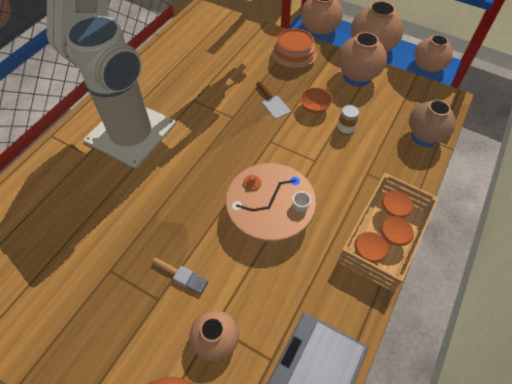

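View pics/wrist0.png

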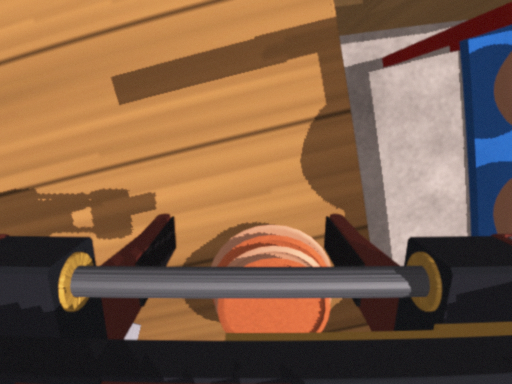

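```bash
cat > h.py <<'E'
import numpy as np,cv2
L=np.array([[-90,30],[-60,-5],[-20,-20],[15,5],[50,30],[90,15]],float)
def ray(d,px,z):
    u=cv2.undistortPoints(np.array(px,float).reshape(-1,1,2),d["mtx"],d["D"]).reshape(-1,2)
    R=d["view"][:3,:3];t=d["view"][:3,3];c=-R.T@t
    v=np.c_[u,np.ones(len(u))]@R
    return c+v*((z-c[2])/v[:,2])[:,None]
def proj(d,P):
    rv,_=cv2.Rodrigues(d["view"][:3,:3]);return cv2.projectPoints(np.array(P,float),rv,d["view"][:3,3],d["mtx"],d["D"])[0].reshape(-1,2)
E
python3 - <<'E'
from h import *
for n,box in(("top",(210,110,325,220)),("scene",(220,160,320,245))):
    d=dict(np.load(f"pics/{n}0.npz"));im=d["pixels"];x0,y0,x1,y1=box
    hsv=cv2.cvtColor(im,cv2.COLOR_RGB2HSV);m0=np.zeros(im.shape[:2],bool);m0[y0:y1,x0:x1]=1
    r,g,b=[im[...,i].astype(int) for i in range(3)]
    def comps(m):
        k,_,s,c=cv2.connectedComponentsWithStats((m&m0).astype(np.uint8));return [(s[i,4],c[i].round(1),s[i,:4]) for i in range(1,k) if s[i,4]>8]
    print(n,"blue",comps((b>r+50)));print("white",comps((r>170)&(b>150)));print("black",comps((r<60)&(b<60)))
    bl=[c for c in comps(b>r+50)]
    cv2.imwrite(f"pics/{n}_crop.png",cv2.resize(cv2.cvtColor(im[y0:y1,x0:x1],cv2.COLOR_RGB2BGR),None,fx=6,fy=5 if n=="top" else 6,interpolation=cv2.INTER_NEAREST))
E
```

```text
top blue [(np.int32(90), array([231. , 152.5]), array([226, 148,  12,  11], dtype=int32))]
white [(np.int32(186), array([259.8, 129.5]), array([248, 120,  21,  20], dtype=int32)), (np.int32(91), array([292.5, 194.2]), array([287, 188,  12,  12], dtype=int32))]
black [(np.int32(161), array([266. , 167.8]), array([231, 153,  63,  41], dtype=int32))]
scene blue [(np.int32(57), array([294.8, 180.5]), array([291, 177,   9,   8], dtype=int32))]
white [(np.int32(81), array([301.2, 197.8]), array([292, 191,  19,  16], dtype=int32)), (np.int32(53), array([235.9, 204.9]), array([232, 201,  10,   9], dtype=int32))]
black []
```

View pics/top_crop.png

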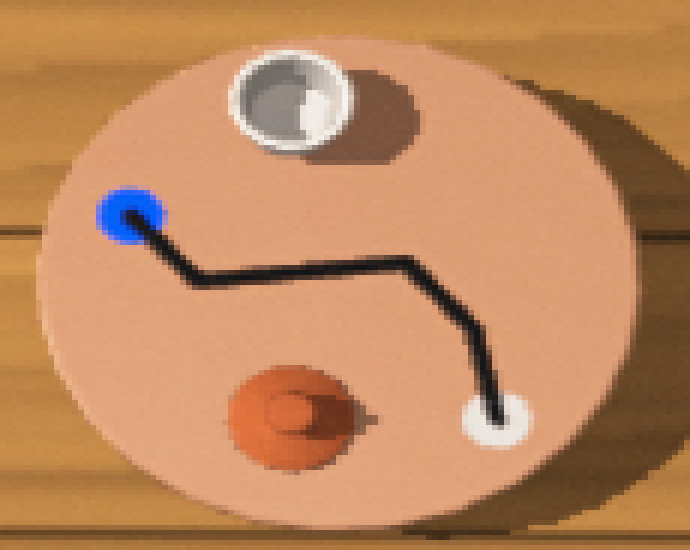

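View pics/scene_crop.png

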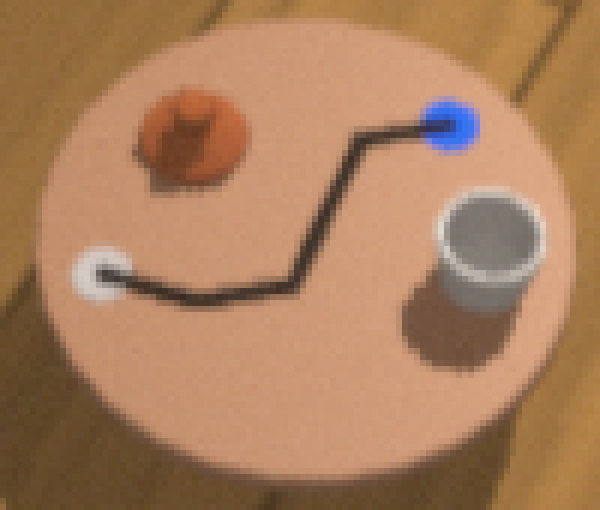

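```bash
python3 - <<'E'
from h import *
idx=[0,1,2,4,5]
pts={"top":np.array([[498,420],[478,330],[408,263],[198,280],[131,215]])/[6,5]+[210,110]-.5,
"scene":np.array([[101,273],[198,300],[294,287],[360,138],[450,126]])/6+[220,160]-.5}
W={n:ray(dict(np.load(f"pics/{n}0.npz")),p,73)[:,:2] for n,p in pts.items()}
def fit(A,B):
    a=A.mean(0);b=B.mean(0);U,S,V=np.linalg.svd((A-a).T@(B-b));R=V.T@np.diag([1,np.sign(np.linalg.det(V.T@U.T))])@U.T
    return R,b-R@a
for n in W:
    R,t=fit(L[idx],W[n]);print(n,t.round(1),np.degrees(np.arctan2(R[1,0],R[0,0])).round(2));print((W[n]-(L[idx]@R.T+t)).round(1).tolist())
A=np.r_[L[idx],L[idx]];B=np.r_[W["top"],W["scene"]];R,t=fit(A,B)
print(t,np.degrees(np.arctan2(R[1,0],R[0,0])),(L@R.T+t).round(1).tolist())
np.savez("fit.npz",R=R,t=t)
# disc centre & lid, cup in top
d=dict(np.load("pics/top0.npz"))
print("lid,cup,disc",ray(d,[[258,193]],80).round(),ray(d,[[258.3,130]],105).round(),ray(d,[[266.2,166.6]],70).round(1))
# expected seam projected
for n in W:
  d=dict(np.load(f"pics/{n}0.npz"));print(n,proj(d,np.c_[L@R.T+t,np.full(6,74)]).round(1).tolist())
o=__import__("workcell").get_obs();Rt=cv2.Rodrigues(o["orientation"])[0];print(Rt.round(3),o["ee_pos"])
E
```

```text
top [543.2 -39.3] 60.85
[[0.2, 0.1], [-0.6, -1.1], [-0.0, -0.1], [0.3, 0.5], [0.0, 0.7]]
scene [542.3 -37.2] 60.9
[[-0.4, -0.1], [-0.4, 0.1], [1.3, -0.4], [-0.8, 0.6], [0.3, -0.1]]
[542.74520606 -38.22558986] 60.876597689639475 [[472.7, -102.2], [517.9, -93.1], [550.5, -65.4], [545.7, -22.7], [540.9, 20.1], [573.4, 47.7]]
lid,cup,disc [[473. -19.  80.]] [[623. -18. 105.]] [[540. -39.  70.]]
top [[292.2, 193.7], [288.3, 175.4], [277.0, 162.2], [259.7, 164.0], [242.2, 165.8], [231.2, 152.6]]
scene [[236.4, 205.2], [252.6, 209.8], [268.1, 207.2], [274.0, 194.8], [279.6, 182.9], [294.4, 180.6]]
[[-0.    -0.974  0.228]
 [-0.001  0.228  0.974]
 [-1.     0.    -0.001]] [142.21611512 608.19791285 222.11212577]
```

```bash
python3 -m crank '[[[0,0,0],[-6.6,0,0],0],[[0,0,0],[-6.6,0,0],0],[[0,-3.6,-4.4],[0,0,0],0],[[0,-3.6,-4.4],[0,0,0],0],[[0,-3.6,-4.4],[0,0,0],0]]'
```

```text
t: 0.78
ee_pos: [251.1, 475.2, 222.4]
orientation: [-1.21, 1.209, 1.21]
ft_force: [1.3, -0.4, -0.3]
width: 41.3
```

```bash
python3 -m crank '[[[0,-3.6,-4.4],[0,0,0],0],[[0,-3.6,-4.4],[0,0,0],0],[[0,-3.6,-4.4],[0,0,0],0],[[0,-3.6,-4.4],[0,0,0],0],[[0,-3.6,-4.4],[0,0,0],0]]'; python3 -m crank '[[[0,-3.6,-5],[0,0,0],0],[[0,0,-5],[0,0,0],0],[[0,0,-5],[0,0,0],0],[[0,0,-5],[0,0,0],0],[[0,0,-5],[0,0,0],0]]'
```

```text
t: 1.4
ee_pos: [431.5, 255.2, 222.7]
orientation: [-1.21, 1.209, 1.21]
ft_force: [0.6, 0.6, -0.0]
width: 0.6
t: 2.02
ee_pos: [466.4, 5.2, 222.7]
orientation: [-1.21, 1.209, 1.21]
ft_force: [0.1, 0.4, -0.5]
width: 0.5
```

```bash
python3 -m crank '[[[0,-0.6,-5],[0,0,0],0],[[0,0,-5.7],[0,0,0],0],[[5,0,0],[0,0,0],0],[[5,0,0],[0,0,0],0],[[0,0,0],[0,0,0],0]]'; python3 - <<'E'
from h import *
from workcell import *
o=get_obs();print(o["ee_pos"],o["ft_force"],o["qpos"].round(2))
f=np.load("fit.npz");M=np.c_[L@f["R"].T+f["t"],np.full(6,74)]
for n in("top","scene","wrist"):
    d=get_image(n);im=cv2.cvtColor(d["pixels"],cv2.COLOR_RGB2BGR)
    for p in proj(d,M): 
        if abs(p).max()<2000: cv2.circle(im,tuple(p.round().astype(int).tolist()),2,(0,255,0),-1)
    for z in (0,20): 
        p=proj(d,[o["ee_pos"]+[0,0,z]])[0]; cv2.circle(im,tuple(p.round().astype(int).tolist()),2,(255,0,255),-1)
    if n=="wrist": cv2.imwrite("pics/wrist1.png",im)
    else:
        x,y=(200,100) if n=="top" else (210,120)
        cv2.imwrite(f"pics/{n}1.png",cv2.resize(im[y:y+130,x:x+130],None,fx=4.6,fy=4.6))
E
```

```text
t: 2.65
ee_pos: [469.8, -99.8, 119.9]
orientation: [-1.204, 1.214, 1.216]
ft_force: [-0.1, -0.4, -0.7]
width: 0.3
[469.82387984 -99.81656823 119.8906358 ] [-0.07437622 -0.41521232 -0.72886919] [-0.23  0.38  2.01 -0.    0.76 -1.8 ]
```

View pics/wrist1.png

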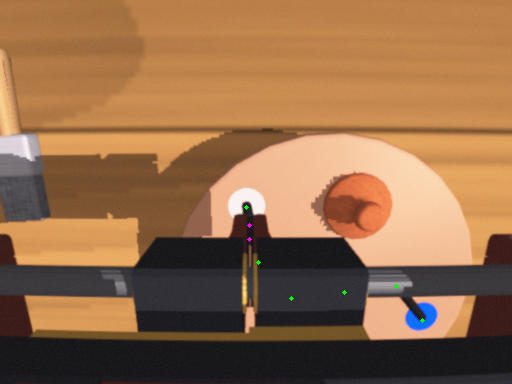

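View pics/scene1.png

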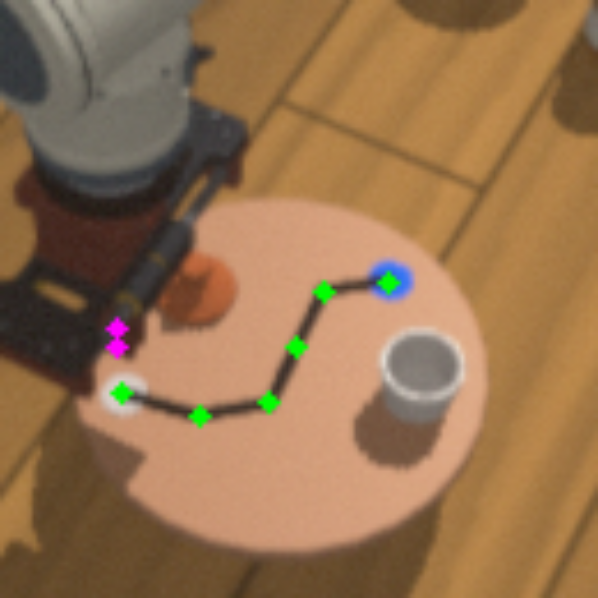

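View pics/top1.png

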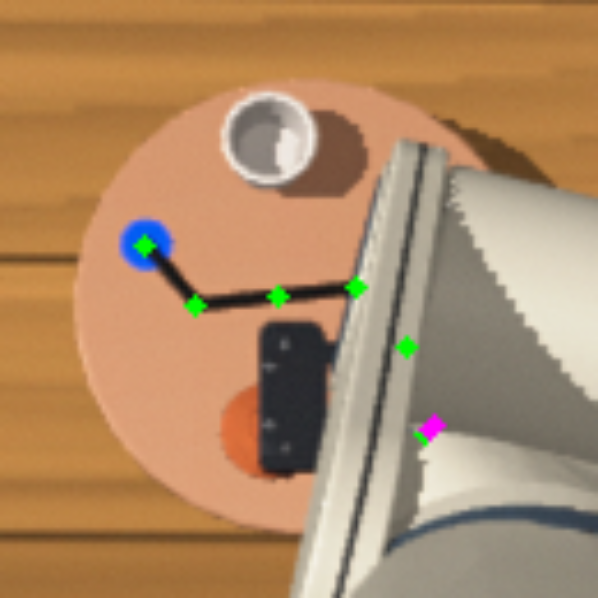

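```bash
python3 -m crank '[[[2,-0.2,-0.2],[0,0,0],0],[[1.4,0,0],[0,0,0],0],[[0,0,0],[0,0,0],0]]'
```

```text
t: 3.18
ee_pos: [474.7, -102.1, 88.9]
orientation: [-1.21, 1.209, 1.21]
ft_force: [-0.5, 0.2, -0.9]
width: 0.5
```

```bash
python3 -m crank '[[[0.5,0.1,0],[0,0,0],0],[[0.3,0,0],[0,0,0],0],[[0,0,0],[0,0,0],0],[[0,0,0],[0,0,0],0]]'; python3 -c "
from workcell import *
for i in range(3):
    o=get_obs();print(o['ee_pos'],o['ft_force'],o['t'])"
```

```text
t: 3.68
ee_pos: [473.8, -102.3, 80.8]
orientation: [-1.21, 1.209, 1.21]
ft_force: [0.1, -0.2, -0.0]
width: 0.7
[ 473.81130802 -102.25698119   80.78375774] [ 0.1243721  -0.16052714 -0.00448794] 3.675
[ 473.81130802 -102.25698119   80.78375774] [ 0.1243721  -0.16052714 -0.00448794] 3.675
[ 473.81130802 -102.25698119   80.78375774] [ 0.1243721  -0.16052714 -0.00448794] 3.675
```

```bash
python3 -m crank '[[[0.4,0,0],[0,0,0],0],[[0.3,0,0],[0,0,0],0],[[0,0,0],[0,0,0],0],[[0,0,0],[0,0,0],0]]'; python3 -m crank '[[[0.3,0,0],[0,0,0],0],[[0,0,0],[0,0,0],0],[[0,0,0],[0,0,0],0]]';
```

```text
t: 4.18
ee_pos: [473.6, -102.2, 73.6]
orientation: [-1.209, 1.209, 1.21]
ft_force: [-0.7, -0.5, 0.3]
width: 0.3
t: 4.55
ee_pos: [473.7, -102.3, 70.7]
orientation: [-1.21, 1.209, 1.21]
ft_force: [0.1, 0.4, 2.3]
width: 0.7
```

```bash
python3 -m crank '[[[0.2,0,0],[0,0,0],0],[[0,0,0],[0,0,0],0],[[0,0,0],[0,0,0],0]]';python3 -m crank '[[[0,0,0],[0,0,0],0]]';python3 -m crank '[[[0,0,0],[0,0,0],0]]'
```

```text
t: 4.92
ee_pos: [473.7, -102.2, 68.7]
orientation: [-1.21, 1.209, 1.21]
ft_force: [-1.4, 0.5, 3.5]
width: 0.2
t: 5.05
ee_pos: [473.8, -102.2, 68.7]
orientation: [-1.21, 1.209, 1.21]
ft_force: [-0.2, -0.8, 2.6]
width: 0.3
t: 5.18
ee_pos: [473.7, -102.2, 68.7]
orientation: [-1.21, 1.209, 1.21]
ft_force: [-1.3, 0.1, 3.0]
width: 0.6
```

```bash
python3 -m crank '[[[-0.1,-1.1,0.2],[0,0,0],0],[[0,-1.1,0.2],[0,0,0],0],[[0,-1.1,0.25],[0,0,0],0],[[0,-1.1,0.25],[0,0,0],0],[[0,0,0],[0,0,0],0]]'
```

```text
t: 5.8
ee_pos: [519.7, -93.0, 69.9]
orientation: [-1.211, 1.207, 1.208]
ft_force: [2.6, 0.6, 2.0]
width: 0.8
```

```bash
python3 -m crank '[[[0,-0.8,0.7],[0,0,0],0],[[0,-0.8,0.7],[0,0,0],0],[[0,-0.8,0.7],[0,0,0],0],[[0,-0.8,0.7],[0,0,0],0],[[0,0,0],[0,0,0],0]]'
```

```text
t: 6.42
ee_pos: [551.0, -64.4, 69.8]
orientation: [-1.211, 1.207, 1.209]
ft_force: [0.9, 1.1, 1.5]
width: 0.7
```

```bash
python3 -m crank '[[[0,0.1,1.1],[0,0,0],0],[[0,0.1,1.1],[0,0,0],0],[[0,0.1,1.0],[0,0,0],0],[[0,0.1,1.0],[0,0,0],0],[[0,0,0],[0,0,0],0]]'
```

```text
t: 7.05
ee_pos: [545.4, -22.0, 69.7]
orientation: [-1.21, 1.208, 1.211]
ft_force: [0.3, 2.0, 2.7]
width: 0.8
```

m4 (540.9, 20.1): another (−4.8, +43).

```bash
python3 -m crank '[[[0,0.1,1.1],[0,0,0],0],[[0,0.1,1.1],[0,0,0],0],[[0,0.1,1.1],[0,0,0],0],[[0,0.1,1.0],[0,0,0],0],[[0,0,0],[0,0,0],0]]'
```

```text
t: 7.68
ee_pos: [541.5, 21.0, 69.6]
orientation: [-1.21, 1.208, 1.211]
ft_force: [1.4, 2.9, 2.8]
width: 0.6
```

m5 (573.4, 47.7): (+32, +27).

```bash
python3 -m crank '[[[0,-0.8,0.7],[0,0,0],0],[[0,-0.8,0.7],[0,0,0],0],[[0,-0.8,0.7],[0,0,0],0],[[0,-0.8,0.6],[0,0,0],0],[[0,0,0],[0,0,0],0]]'; python3 -m crank '[[[0,0,0],[0,0,0],0],[[0,0,0],[0,0,0],0]]'
```

```text
t: 8.3
ee_pos: [575.1, 47.6, 69.8]
orientation: [-1.21, 1.207, 1.209]
ft_force: [1.0, 2.0, 1.9]
width: 0.6
t: 8.55
ee_pos: [574.0, 46.8, 69.9]
orientation: [-1.21, 1.208, 1.209]
ft_force: [2.2, 1.0, 2.6]
width: 0.4
```

```bash
python3 - <<'E'
from workcell import *
import cv2
a=[cv2.cvtColor(get_image(n)["pixels"],cv2.COLOR_RGB2BGR) for n in("scene","wrist")]
cv2.imwrite("pics/m5.png",cv2.hconcat([cv2.resize(a[0][140:270,200:330],(390,390)),cv2.resize(a[1],(400,390))]))
E
```

```text
(no output)
```

View pics/m5.png

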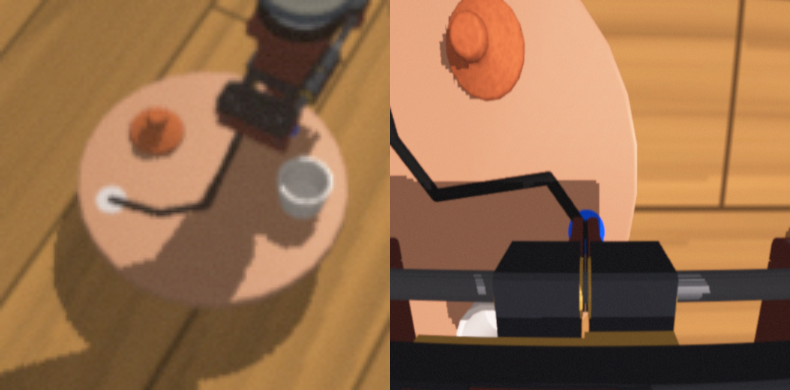

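The fingertips are on the blue dot (right half, around pixel 587, 225). The lid and cup stand in place, so I'm lifting straight up.

```bash
python3 -m crank '[[[-1,0,0],[0,0,0],0],[[-3,0,0],[0,0,0],0],[[-5,0,0],[0,0,0],0],[[-5,0,0],[0,0,0],0],[[0,0,0],[0,0,0],0]]';python3 -m crank '[[[0,3,2],[0,0,0],0],[[0,4,5],[0,0,0],0],[[0,4,5],[0,0,0],0],[[0,4,5],[0,0,0],0],[[0,0,0],[0,0,0],0]]'; python3 - <<'E'
from workcell import *
import cv2,numpy as np
a={n:get_image(n)["pixels"] for n in("top","scene")}
cv2.imwrite("pics/end_top.png",cv2.cvtColor(a["top"],cv2.COLOR_RGB2BGR));cv2.imwrite("pics/end_scene.png",cv2.cvtColor(a["scene"],cv2.COLOR_RGB2BGR))
for n in a:
    d=np.abs(a[n].astype(int)-np.load(f"pics/{n}0.npz")["pixels"]).max(2).astype(np.uint8)
    cv2.imwrite(f"pics/diff_{n}.png",np.clip(d*2,0,255).astype(np.uint8))
cv2.imwrite("pics/end.png",np.vstack([np.hstack([cv2.resize(cv2.imread(f"pics/{k}_{n}.png"),(400,300)) for n in a]) for k in("end","diff")]))
print(get_obs()["t"],get_obs()["ft_force"])
E
```

```text
t: 9.28
ee_pos: [575.7, 46.8, 214.1]
orientation: [-1.213, 1.203, 1.204]
ft_force: [-0.6, -0.5, 0.1]
width: 0.3
t: 9.9
ee_pos: [422.9, 214.9, 208.7]
orientation: [-1.213, 1.209, 1.215]
ft_force: [1.4, 0.1, 0.7]
width: 0.4
10.0 [-0.27441037 -0.51001211 -0.01442897]
```

View pics/end.png

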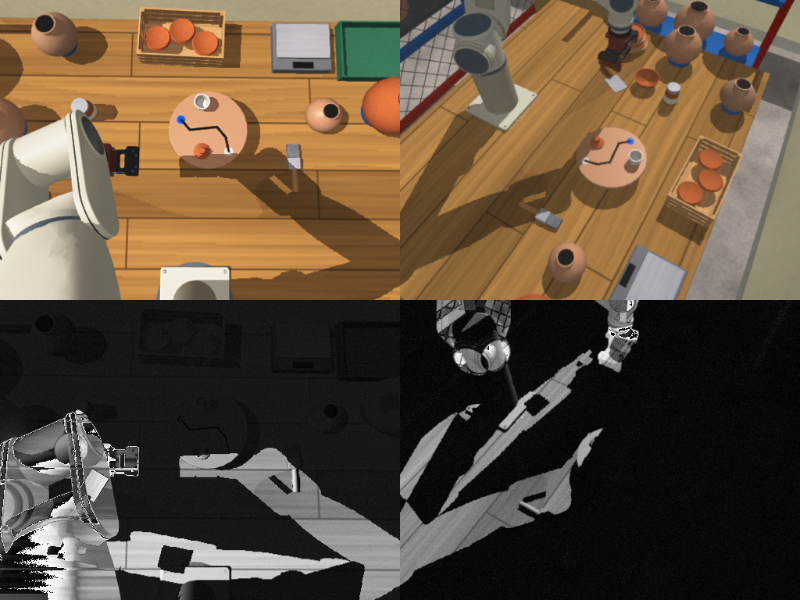

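The difference pictures show only the arm and its shadow. There are no edges around the lid, cup, jar, bowl, pot, brush or spatula, and the disc is back up.

```bash
python3 -c "
from workcell import *
print(close_job())"
```

```text
the job is handed in; nothing more can be done
None
```

I ran the closed fingertips along the seam from the white dot to the blue dot without lifting off, then lifted clear and handed the job in at about 10 s. No verdict was reported.

- **Locating the seam:** I fitted the seam's marks from the top and scene views. The two views put the disc centre about 2 mm apart, and I used their average.
- **Following the seam:** The measured fingertip positions at the end of each stretch were within about 2 mm of each fitted mark.
- **Pressing:** The measured upward force was 1.5 to 3.5 N. The fingertip height was about 5.3 mm below the resting crest at touchdown. Along the rest of the seam it was about 4.1 to 4.4 mm below.
- **After lift-off:** The force read near zero. Comparing pictures from before and after showed only the arm and its shadow changed. The lid, cup, bowl, pot, jar, brush and spatula had not visibly moved, and the disc looked back up.
- **Limits of the checks:** The disc's sinking was inferred from the fingertip height and force, as the joint itself can't be read. None of my checks failed.

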